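# Fit the bleed block that drags in a brake caliper

## Task

The thin bleed block sitting in the brake caliper in the vise is loose: draw it out and lay it flat on the rubber mat. Then, of the three thicker blocks on the mat, slide blade-first into the caliper the one that goes fully home, grip against the caliper, with a steady drag under the piston - not loose, and do not force one that jams - and let go of it there. Leave the blocks you do not use lying flat on the mat, and do not disturb the other things on the bench.

Things in the scene. Friction and masses are not known exactly. Their poses are not given: they have to be found in the camera images.
- caliper: black disc-brake caliper without pads, on its side in a vise, fixed. Origin: middle of its slot's floor at the edge of the mouth, 135 mm above the bench; x level into the slot, y along the mouth, z up. Slot 46 mm deep, 80 mm wide, floor flat, roof 14.5 mm up; outside it reaches 48 mm up, 40 mm to each side (fittings 60). A piston hangs from the roof 24 mm inside.
- under_piston (a point): fixed point on the slot's floor under a metal piston (25 mm across, rim bevelled) whose face stands 6.8 to 11 mm above it, different each time. The piston gives upward 2.5 mm on a spring (5 to 7.5 N), then is solid. A block too thin slides with hardly any force; one that fits drags 2 to 6 N (12 N while its slope lifts the piston), a tight one more; one too thick sticks short of home.
- vise: dark iron bench vise, fixed; same axes as the caliper, origin on the bench right below the caliper's origin. It stands 45 to 185 mm behind the mouth (+x), from 115 mm to one side (-y) to 145 mm to the other, at most 6 mm higher than the slot's floor. In front of the mouth is free space down to the bench.
- mat: black rubber mat, 250 (x) x 260 (y) x 3 mm, fixed on the bench; origin: centre of its underside. Three blocks lie on it, blades roughly along +x; the quarter around x = -50, y = +65 mm from its centre is free.
- block_6_grip (a point): middle of the grip of a loose cream plastic bleed block, blade 6 mm thick, 1 dark groove across the grip's top. Grip 36 x 26 x 20 mm (this point 10 mm up, 20 mm behind the shoulder, its front face). From there the blade runs 40 mm along +x, 22 mm wide, flush with the underside; last 16 mm sloped on top to a 2.5 mm tip. y across, z up. 25 g. Starts loose in the slot, shoulder at the mouth.
- block_8_grip (a point): middle of the grip of a loose cream plastic bleed block, blade 8 mm thick, 2 dark grooves across the grip's top. Grip 36 x 26 x 20 mm (this point 10 mm up, 20 mm behind the shoulder, its front face). From there the blade runs 40 mm along +x, 22 mm wide, flush with the underside; last 16 mm sloped on top to a 3 mm tip. y across, z up. 25 g. Starts on the mat.
- block_10_grip (a point): middle of the grip of a loose cream plastic bleed block, blade 10 mm thick, 3 dark grooves across the grip's top. Grip 36 x 26 x 20 mm (this point 10 mm up, 20 mm behind the shoulder, its front face). From there the blade runs 40 mm along +x, 22 mm wide, flush with the underside; last 16 mm sloped on top to a 5 mm tip. y across, z up. 25 g. Starts on the mat.
- block_12_grip (a point): middle of the grip of a loose cream plastic bleed block, blade 12 mm thick, 4 dark grooves across the grip's top. Grip 36 x 26 x 20 mm (this point 10 mm up, 20 mm behind the shoulder, its front face). From there the blade runs 40 mm along +x, 22 mm wide, flush with the underside; last 16 mm sloped on top to a 7 mm tip. y across, z up. 25 g. Starts on the mat.
- oil_bottle: bystander: small white bottle standing between mat and vise, 34 mm across, 75 mm high; origin at its underside
There are look-alikes about, which are no part of the job. Leave any yellow look-alike of the part that bears block_10_grip alone. Leave any green look-alike of the part that bears block_6_grip alone.

How it is judged:
By the outcome, as a careful person would: the job done as asked, in the order asked, and still so for the second after the job is handed in, with the robot touching nothing.
It also fails if it takes over 72 s, if anything falls off the work surface, if the arm or the gripper's body presses on something with over 40 N, if the wrist force passes 120 N, or if a joint passes its speed limit or range.

## Robot

A 7-joint arm with a two-finger parallel gripper is mounted at the origin on the work surface. World frame = base frame: x ahead of the robot, y to its left, z up, the work surface at z = 0. Lengths are in m, angles in rad, forces in N, time in s.
With the tool pointing down it reaches from about 0.375 to 0.925 m from the base axis. Payload 3.1 kg.
Tool frame: the origin (TCP) lies at the very end of the fingers, on their centre line; the grasp point (between the pads) lies arm.grasp_offset behind it (arm.grasp_offset is the distance from the TCP to the grasp point, in m); z points along the fingers, y is the line along which they close (so a half turn about z gives the same grasp; the last joint's range is limited). The gripper opens to 85 mm and grips with 20 to 120 N. Pads are 22 mm wide; open, the fingers measure 114 mm over their backs; the gripper's body (76 mm by 85 mm) begins 54 mm behind the grasp point. The pads swing forward as they close: fully open they stand 13 mm farther back than shut.
Start: joints at [-1.37, 0.383, 0.044, 1.598, -0.018, 1.161, -0.05], TCP at [0.191, 0.621, 0.231] pointing down, gripper open.
Joint ranges: [-2.61, 2.61], [-0.41, 2.15], [-1.48, 1.57], [0, 2.5], [-1.57, 4.71], [0.05, 1.97], [-2.85, 2.85]. Speed limits (rad/s): [2.79, 2.79, 3.14, 3.14, 3.14, 3.14, 3.14].

## Interface

Orientations are given as [roll, pitch, yaw] about the fixed x, y, z axes, in that order (R = Rz(yaw) Ry(pitch) Rx(roll)).
In Python, from station import arm gives the robot as it stands.
- The arm moves only by the shell command python3 -m pendant 'ROWS' [FORCE]. ROWS is a JSON object of lists of equal length, an entry for each row: "travel": the shift along the tool's x, y, z each as a share of 0.5 m, from -1 to 1, a list of three; "twist": the turn about the tool's z as a share of 360 degrees, from -1 to 1; "jaw": the closure in counts, from 0 (fully open) to 255 (shut). In form: {"travel": [[dx, dy, dz], ...], "twist": [twist, ...], "jaw": [jaw, ...]}. A call has 1 to 20 rows; each row is the pose to reach, as a shift and turn from the pose commanded when the call began, along the tool's axes at that moment, turning the shorter way round; what a row does not reach only later rows make up. A row lasts 1/12 s, in which the tool goes at most 41.7 mm and 7.16 degrees, less where a joint would pass 70% of its speed; a pose out of reach is approached as far as the arm can. A call with a number of a shift or a turn outside -1 to 1 is refused whole. A call with a gripper value outside its range is refused whole. The fingers move at their own pace and stop on an object; FORCE is the grip in N (left out, the last holds). Time passes only in rows, so rows that repeat a pose let the fingers close. It gives the time, the measured TCP pose, the force, the opening and the grip force at its end, in the units of the state.
- arm.read_state(): the state, without advancing time (a new reading comes with each control period).
- arm.snapshot(name): name is "scene" or "top"; returns the picture (400x640x3 uint8, red, green, blue); there is no depth.
- arm.camera_info(name): a dict with "vfov" (degrees; the focal length in pixels is half the picture's height over the tangent of half this angle, whatever the lens; pixels are square), "cx", "cy" (the principal point, pixels), "camera_from_world" (4x4, takes a point from world to camera coordinates). Camera axes: x right, y up, looking along -z (the intrinsics and any distortion apply to the point x, -y, -z); pixel columns grow to the right and rows downward; lengths in m; the calibration is good to about 2 mm. A picture is of the moment at which its call begins. camera_info takes no time and is no camera call.
- arm.hand_in(): hands the job in; it is judged then, once.
Trained networks look in the newest picture that a camera, given by its name, has taken for a name from the list of things; names that differ only in an ending like _2 or _b are one class to them, and where a whole thing is asked for, a point or a joint stands for the part that bears it (a point fixed in the world has none). Each returns a list of dicts, best first, with "confidence" (0 to 1); they miss things now and then, are a little off and sometimes report something else, mostly with a low value. They report only what shows in the picture. A call takes as long as a camera call. They do not tell look-alikes from the thing itself.
- arm.boxes_of(camera, query): "bbox" ([centre column, centre row, width, height] in pixels, round what is visible of it).
- arm.trace(camera, query): "region" (400x640 bool, what is visible of it) and "bbox" ([centre column, centre row, width, height] in pixels, round what is visible of it).
The state is a dict: "clock": time; "qpos": joint angles; "qd": joint speeds; "joint_torque": joint torques, N m; "position": TCP position; "orientation": TCP orientation; "wrist_force": force on the tool from outside, world axes, zero at the start; "wrist_torque": the same for the moment, N m; "gripper_width": finger opening in m; "finger_force": force on a finger pad.
Only numpy, scipy, OpenCV 4.12 (cv2) and the standard library are available. Lean on these libraries where they do the work, as an engineer would, in place of code of your own. Each camera call takes 0.05 s, during which the arm holds its last target. There are 200 camera calls.

## Working session

There is one attempt and no reset: what is moved stays moved. The work goes in short steps, Python scripts to look and compute and a shell command to move; the robot and the scene stay as the last step left them, time stands still between calls to the robot, and variables do not carry over. Pictures are saved under pics/ and viewed, at most 10 in all, crops included, and the job is handed in when it is done.

```bash
mkdir -p pics; ls; python3 - <<'E'
from station import arm
import cv2
for n in("scene","top"):
    im=arm.snapshot(n); cv2.imwrite(f"pics/{n}0.png",im[...,::-1])
    c=arm.camera_info(n); print(n,c)
    for q in("caliper","mat","vise","block_6_grip","block_8_grip","block_10_grip","block_12_grip","oil_bottle"):
        print(q,[([round(float(v)) for v in b["bbox"]],round(b["confidence"],2)) for b in arm.boxes_of(n,q)][:5])
print(arm.read_state(),arm.grasp_offset)
E
```

```text
pics
scene {'vfov': 45.65928240969867, 'cx': 319.70091461187457, 'cy': 195.9007080689927, 'camera_from_world': array([[ 0.65724735,  0.75366172,  0.0044649 , -0.44847131],
       [-0.47690155,  0.4112906 ,  0.77679145,  0.21440779],
       [ 0.58360161, -0.51267344,  0.62974209, -1.505729  ],
       [ 0.        ,  0.        ,  0.        ,  1.        ]])}
caliper [([377, 150, 60, 56], 0.75)]
mat [([204, 273, 163, 120], 0.91)]
vise [([395, 176, 98, 101], 0.79), ([378, 150, 61, 53], 0.67)]
block_6_grip [([350, 156, 15, 18], 0.59), ([351, 128, 10, 11], 0.4)]
block_8_grip [([166, 264, 26, 28], 0.86)]
block_10_grip [([333, 299, 38, 21], 0.71), ([244, 258, 31, 28], 0.61), ([308, 235, 34, 20], 0.57)]
block_12_grip [([193, 294, 26, 32], 0.95)]
oil_bottle [([265, 189, 11, 24], 0.88), ([396, 174, 101, 104], 0.29)]
top {'vfov': 57.787165615342886, 'cx': 313.98354572093206, 'cy': 200.57322941522486, 'camera_from_world': array([[-0.0038723 , -0.99949026,  0.03168942,  0.00235818],
       [ 0.98784267,  0.00110156,  0.15545301, -0.62683724],
       [-0.15540867,  0.03190612,  0.98733487, -0.8217143
[... 483 characters left out ...]
'qpos': array([-1.36979242,  0.38283731,  0.04389483,  1.59788621, -0.01788497,
        1.16120243, -0.04989034]), 'qd': array([-0.00080367, -0.00019458, -0.00082858,  0.00162095, -0.00020456,
       -0.00018418, -0.0017944 ]), 'joint_torque': array([-1.38623459e-04, -4.33436465e+01,  1.02309879e+00, -2.49924392e+01,
        1.05916522e-02,  1.70014278e-03, -1.54466238e-05]), 'position': array([0.19132827, 0.621217  , 0.23131607]), 'orientation': array([ 3.14153454e+00, -1.62126646e-05,  2.84285542e+00]), 'wrist_force': array([0.32796322, 0.45915523, 0.50144173]), 'wrist_torque': array([ 0.03952128,  0.00855528, -0.00560854]), 'finger_force': 0.0, 'gripper_width': 0.08547461972093977} 0.0187
```

```bash
python3 - <<'E'
import cv2
a=cv2.imread("pics/scene0.png")[100:340,100:440]; b=cv2.imread("pics/top0.png")[90:310,130:490]
cv2.imwrite("pics/c1.png",cv2.resize(a,None,fx=2.3,fy=2.3,interpolation=cv2.INTER_CUBIC)); cv2.imwrite("pics/c2.png",cv2.resize(b,None,fx=2.2,fy=2.2,interpolation=cv2.INTER_CUBIC))
E
```

```text
(no output)
```

View pics/c1.png

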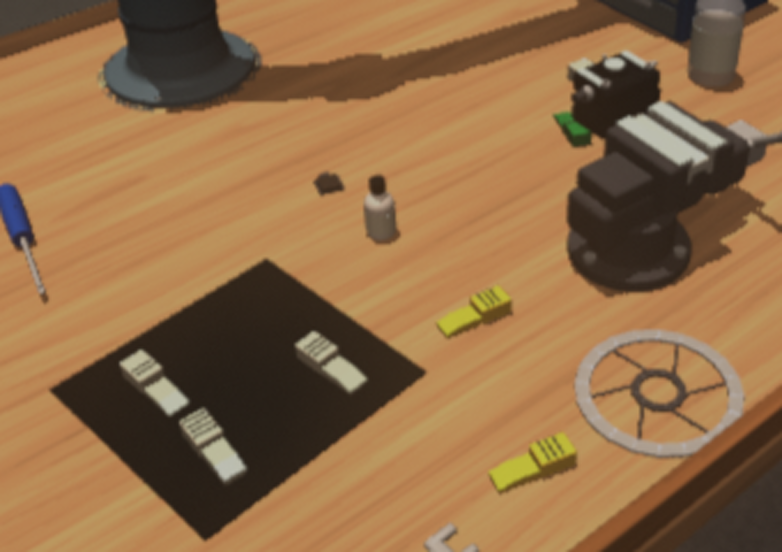

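View pics/c2.png

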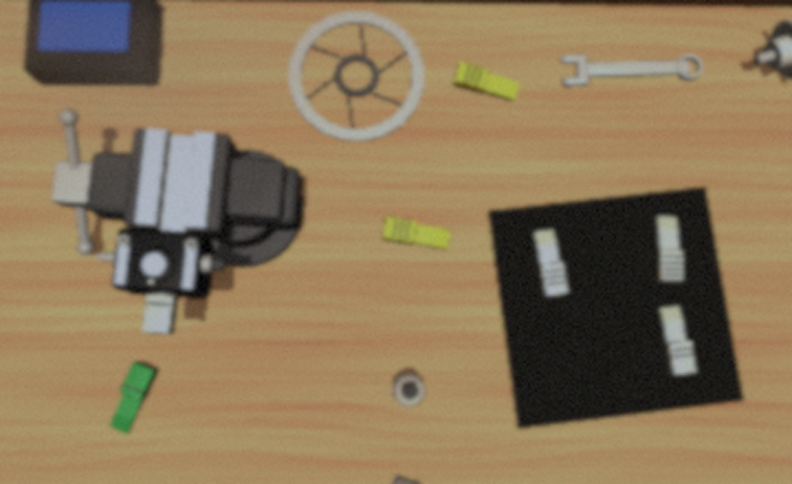

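The bench shows cream blocks on the mat: 2 grooves at scene (166,264), 4 grooves at (193,294) and 3 grooves at (244,258). The loose cream block is in the caliper mouth at top (203,232). The green look-alike is at top (190,268) and the two yellow ones at top (319,198) and (351,130); I'll leave all three alone. Next I'll fit poses with block silhouettes in both cameras.

```bash
cat > h.py <<'E'
import numpy as np, cv2
from station import arm
from scipy.optimize import minimize
S=4
def proj(n,P):
    c=arm.camera_info(n); T=c["camera_from_world"]; f=200/np.tan(np.radians(c["vfov"]/2))
    p=np.atleast_2d(P)@T[:3,:3].T+T[:3,3]
    return np.c_[c["cx"]+f*p[:,0]/-p[:,2], c["cy"]+f*-p[:,1]/-p[:,2]]
def W(x,y,z,yaw,L):
    c,s=np.cos(yaw),np.sin(yaw); L=np.array(L,float)
    return L@np.array([[c,s,0],[-s,c,0],[0,0,1]])+[x,y,z]
def box(a,b): return [[i,j,k] for i in (a[0],b[0]) for j in (a[1],b[1]) for k in (a[2],b[2])]
def parts(t,tip): # origin: underside, below grip point
    g=box((-.016,-.013,0),(.020,.013,.020))
    bl=[[x,y,z] for y in(-.011,.011) for x,z in((.02,0),(.06,0),(.02,t),(.044,t),(.06,tip))]
    return [g,bl]
def sil(n,pose,ps,roi):
    m=np.zeros((roi[3]*S,roi[2]*S),np.uint8)
    for L in ps:
        q=(proj(n,W(*pose,L))-roi[:2]+.5)*S-.5
        cv2.fillConvexPoly(m,cv2.convexHull(q.astype(np.float32)).round().astype(int),255)
    return cv2.resize(m,(roi[2],roi[3]),interpolation=cv2.INTER_AREA)/255.
def fit(masks,z,ps,x0):
    rois={}
    for n,m in masks.items():
        r=cv2.boundingRect(m.astype(np.uint8)); rois[n]=(r[0]-12,r[1]-12,r[2]+24,r[3]+24)
    def cost(v):
        e=0
        for n,m in masks.items():
            r=rois[n]; t=m[r[1]:r[1]+r[3],r[0]:r[0]+r[2]].astype(float)
            e+=np.abs(sil(n,(v[0]/100,v[1]/100,z,v[2]/10),ps,r)-t).sum()/t.sum()
        return e
    best=min((minimize(cost,[x0[0]*100,x0[1]*100,y*10],method="Nelder-Mead",options=dict(initial_simplex=np.array([[x0[0]*100,x0[1]*100,y*10]]*4)+np.vstack([np.zeros(3),np.eye(3)]))) for y in(-.15,.1)),key=lambda r:r.fun)
    return best.x/[100,100,10],best.fun
def plane(n,uv,z):
    c=arm.camera_info(n); T=c["camera_from_world"]; f=200/np.tan(np.radians(c["vfov"]/2))
    d=T[:3,:3].T@[(uv[0]-c["cx"])/f,-(uv[1]-c["cy"])/f,-1]; o=-T[:3,:3].T@T[:3,3]
    return o+d*(z-o[2])/d[2]
E
cat > m1.py <<'E'
from h import *
ims={n:arm.snapshot(n) for n in("scene","top")}
seed={"block_6_grip":{"scene":(350,156),"top":(203,232)},"block_8_grip":{"scene":(166,264),"top":(439,245)},"block_10_grip":{"scene":(244,258),"top":(380,211)},"block_12_grip":{"scene":(193,294),"top":(434,203)}}
geo={"block_6_grip":(.006,.0025),"block_8_grip":(.008,.003),"block_10_grip":(.01,.005),"block_12_grip":(.012,.007)}
for q,s in seed.items():
    ms={}
    for n,p in s.items():
        for t in arm.trace(n,q):
            if np.hypot(*(np.array(t["bbox"][:2])-p))<8: ms[n]=t["region"]; break
    z=.135 if q[6]=="6" else .003
    x0=plane("top",seed[q]["top"],z+.015)
    ps=parts(*geo[q]); ps=ps[:1] if q[6]=="6" else ps
    for sel in (list(ms),["top"],["scene"]):
        sel=[k for k in sel if k in ms]
        if sel: r,e=fit({k:ms[k] for k in sel},z,ps,x0); print(q,sel,r.round(4),round(e,2))
for n,qs in (("top",("mat","oil_bottle")),("scene",("mat","caliper"))):
    for q in qs:
        t=arm.trace(n,q)
        if t:
            c=cv2.findContours(t[0]["region"].astype(np.uint8),0,2)[0]; c=max(c,key=cv2.contourArea); r=cv2.minAreaRect(c)
            print(n,q,[plane(n,p,.003).round(3)[:2].tolist() for p in cv2.boxPoints(r)] if q!="caliper" else r)
E
python3 m1.py
```

```text
block_6_grip ['top'] [ 0.5433  0.2391 -0.0741] 0.14
block_6_grip ['top'] [ 0.5433  0.2391 -0.0741] 0.14
block_8_grip ['scene', 'top'] [ 0.503  -0.3077  0.1335] 0.2
block_8_grip ['top'] [ 0.5029 -0.3062  0.1271] 0.09
block_8_grip ['scene'] [ 0.5043 -0.3076  0.1113] 0.06
block_10_grip ['scene', 'top'] [ 0.591  -0.1665  0.1531] 0.22
block_10_grip ['top'] [ 0.5905 -0.1661  0.1439] 0.07
block_10_grip ['scene'] [ 0.5933 -0.1681  0.194 ] 0.1
block_12_grip ['scene', 'top'] [ 0.6068 -0.2998 -0.0218] 0.25
block_12_grip ['top'] [ 0.6072 -0.2996 -0.0152] 0.07
block_12_grip ['scene'] [ 0.6063 -0.3007 -0.0459] 0.15
top mat [[0.672, -0.093], [0.712, -0.363], [0.455, -0.382], [0.42, -0.124]]
top oil_bottle [[0.477, 0.021], [0.492, -0.01], [0.462, -0.025], [0.447, 0.006]]
scene mat [[0.46, -0.38], [0.369, -0.051], [0.677, -0.101], [0.709, -0.377]]
scene caliper ((379.9525146484375, 145.25546264648438), (66.55445861816406, 37.07912063598633), 19.98310661315918)
```

```bash
python3 - <<'E'
from h import *
pan=[]
def crop(n,r,k,lines=()):
    im=cv2.imread(f"pics/{n}0.png")[r[1]:r[1]+r[3],r[0]:r[0]+r[2]]
    im=cv2.resize(im,None,fx=k,fy=k,interpolation=cv2.INTER_CUBIC)
    for L,col in lines:
        q=((proj(n,L)-r[:2]+.5)*k).round().astype(int); cv2.polylines(im,[q],False,col,1,cv2.LINE_AA)
    return im
x,y,yaw=.5433,.2391,-.0741
ox,oy,_=W(x,y,0,yaw,[[.02,0,0]])[0]
C=lambda L:W(ox,oy,.135,yaw,L)
ln=[(C([[0,-.04,0],[0,-.04,.048],[0,.04,.048],[0,.04,0],[0,-.04,0]]),(0,255,0)),(C([[0,0,.048],[.05,0,.048]]),(0,0,255)),(C([[-.036,-.013,.02],[-.036,.013,.02],[0,.013,.02],[0,-.013,.02],[-.036,-.013,.02]]),(255,0,255))]
a=crop("top",(150,150,100,110),4); b=crop("top",(150,150,100,110),4,ln)
c=crop("scene",(140,235,140,80),3); d=crop("scene",(330,110,80,80),3,ln)
o=np.zeros((440+240,800,3),np.uint8); o[:440,:400]=a;o[:440,400:]=b;o[440:680,:420]=c;o[440:680,420:660]=d
cv2.imwrite("pics/c3.png",o[:, :][:].copy() if False else cv2.resize(o,(705,600),interpolation=cv2.INTER_AREA))
E
```

```text
(no output)
```

View pics/c3.png

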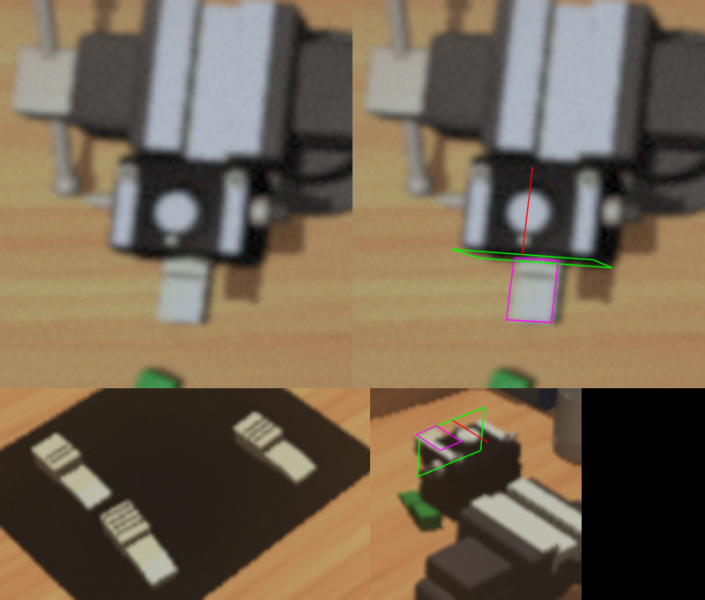

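The overlay matches the caliper's front edge and the groove counts agree (2 left, 4 lower, 3 right). The cream block in the mouth is block 6 and the green one on the bench is the look-alike. Next I'll work out the approach.

```bash
cat > go.py <<'E'
import sys,numpy as np
from scipy.spatial.transform import Rotation as R
from station import arm
s=arm.read_state(); Rm=R.from_euler("xyz",s["orientation"]); yaw=s["orientation"][2]
print("now",s["position"].round(4),s["orientation"].round(4),"q",s["qpos"].round(2),"F",s["wrist_force"].round(2),"w",round(s["gripper_width"],4),"t",s["clock"])
for a in sys.argv[1:]:
    x,y,z,yw=map(float,a.split(","))
    d=Rm.inv().apply(np.array([x,y,z])-s["position"])
    dy=(yw-yaw+np.pi/2)%np.pi-np.pi/2
    print(a,"travel",(d/.5).round(4).tolist(),"twist",round(-dy/2/np.pi,4),"rows",round(np.linalg.norm(d)/.0417,1))
E
python3 go.py .5405,.2391,.231,-.0741 .5405,.2391,.137,-.0741
```

```text
now [0.1913 0.6212 0.2312] [-3.1415  0.      2.8428] q [-1.37  0.38  0.04  1.6  -0.02  1.16 -0.05] F [1.09 0.27 0.1 ] w 0.0853 t 1.6
.5405,.2391,.231,-.0741 travel [-0.8923, -0.5248, 0.0005] twist -0.0358 rows 12.4
.5405,.2391,.137,-.0741 travel [-0.8923, -0.5248, 0.1885] twist -0.0358 rows 12.6
```

```bash
python3 -m pendant '{"travel":[[-0.892,-0.525,0],[-0.892,-0.525,0],[-0.892,-0.525,0],[-0.892,-0.525,0],[-0.892,-0.525,0],[-0.892,-0.525,0],[-0.892,-0.525,0],[-0.892,-0.525,0],[-0.892,-0.525,0],[-0.892,-0.525,0],[-0.892,-0.525,0],[-0.892,-0.525,0],[-0.892,-0.525,0],[-0.892,-0.525,0],[-0.892,-0.525,0],[-0.892,-0.525,0]],"twist":[-0.036,-0.036,-0.036,-0.036,-0.036,-0.036,-0.036,-0.036,-0.036,-0.036,-0.036,-0.036,-0.036,-0.036,-0.036,-0.036],"jaw":[0,0,0,0,0,0,0,0,0,0,0,0,0,0,0,0]}' 30; python3 go.py .5405,.2391,.137,-.0741
```

```text
clock: 2.93
position: [0.5394, 0.2405, 0.2311]
orientation: [3.141, -0.001, 3.071]
wrist_force: [-1.1, 1.0, -0.6]
gripper_width: 0.0857
finger_force: 0.0
now [0.5394 0.2405 0.2311] [ 3.1407e+00 -1.1000e-03  3.0706e+00] q [-0.72  0.28  0.28  1.76 -0.08  1.12  1.08] F [-1.15  0.97 -0.59] w 0.0857 t 2.9333
.5405,.2391,.137,-.0741 travel [-0.0026, -0.0028, 0.1882] twist 0.0005 rows 2.3
```

```bash
python3 -m pendant '{"travel":[[0,0,0.06],[-0.002,-0.002,0.12],[-0.002,-0.002,0.17],[-0.002,-0.002,0.188],[-0.002,-0.002,0.188],[-0.002,-0.002,0.188],[-0.002,-0.002,0.188],[-0.002,-0.002,0.188],[-0.002,-0.002,0.188],[-0.002,-0.002,0.188],[-0.002,-0.002,0.188],[-0.002,-0.002,0.188],[-0.002,-0.002,0.188],[-0.002,-0.002,0.188]],"twist":[0,0,0,0,0,0,0,0,0,0,0,0,0,0],"jaw":[0,0,0,0,0,100,200,255,255,255,255,255,255,255]}' 30; python3 go.py .4605,.2450,.137,-.0741
```

```text
clock: 4.1
position: [0.5421, 0.2384, 0.1387]
orientation: [3.14, 0.002, 3.069]
wrist_force: [-1.9, -0.1, 6.0]
gripper_width: 0.0255
finger_force: 35.8
now [0.5421 0.2384 0.1387] [3.1402e+00 1.7000e-03 3.0689e+00] q [-0.7   0.38  0.27  1.83 -0.12  0.94  1.11] F [-1.9  -0.15  5.95] w 0.0255 t 4.1
.4605,.2450,.137,-.0741 travel [0.1638, 0.0013, 0.0031] twist 0.0002 rows 2.0
```

```bash
python3 -m pendant '{"travel":[[0.02,0,-0.001],[0.06,0,-0.001],[0.11,0,-0.001],[0.16,0,-0.001],[0.16,0,-0.05],[0.16,0,-0.1],[0.16,0,-0.1],[0.16,0,-0.1]],"twist":[0,0,0,0,0,0,0,0],"jaw":[255,255,255,255,255,255,255,255]}' 30; python3 go.py .507,-.18,.19,.12 .507,-.18,.006,.12
```

```text
clock: 4.77
position: [0.4616, 0.2444, 0.1884]
orientation: [3.14, 0.002, 3.07]
wrist_force: [-1.0, -0.4, -0.6]
gripper_width: 0.0252
finger_force: 35.1
now [0.4616 0.2444 0.1884] [3.1395e+00 1.9000e-03 3.0695e+00] q [-0.8   0.19  0.26  1.96 -0.06  1.    0.98] F [-0.98 -0.35 -0.63] w 0.0252 t 4.7667
.507,-.18,.19,.12 travel [-0.1517, -0.84, -0.0046] twist -0.0306 rows 10.2
.507,-.18,.006,.12 travel [-0.151, -0.8407, 0.3634] twist -0.0306 rows 11.1
```

```bash
python3 -m pendant '{"travel":[[-0.15,-0.84,0],[-0.15,-0.84,0],[-0.15,-0.84,0],[-0.15,-0.84,0],[-0.15,-0.84,0],[-0.15,-0.84,0],[-0.15,-0.84,0],[-0.15,-0.84,0],[-0.15,-0.84,0],[-0.15,-0.84,0],[-0.15,-0.84,0],[-0.15,-0.84,0.1],[-0.15,-0.84,0.2],[-0.15,-0.84,0.3],[-0.15,-0.84,0.3],[-0.15,-0.84,0.3]],"twist":[-0.03,-0.03,-0.03,-0.03,-0.03,-0.03,-0.03,-0.03,-0.03,-0.03,-0.03,-0.03,-0.03,-0.03,-0.03,-0.03],"jaw":[255,255,255,255,255,255,255,255,255,255,255,255,255,255,255,255]}' 30; python3 - <<'E'
from h import *
cv2.imwrite("pics/s4.png",cv2.resize(arm.snapshot("scene")[150:350,80:350,::-1],None,fx=2.5,fy=2.5))
E
python3 go.py .507,-.18,.0075,.12
```

```text
clock: 6.1
position: [0.4983, -0.1783, 0.0301]
orientation: [3.137, -0.016, -3.026]
wrist_force: [-0.5, -0.2, -0.5]
gripper_width: 0.0247
finger_force: 35.0
now [ 0.501  -0.1794  0.0332] [ 3.1388 -0.0103 -3.0262] q [-0.14  0.48  0.47  2.02 -0.32  0.72  2.22] F [-0.21  0.21  0.53] w 0.0253 t 6.15
.507,-.18,.0075,.12 travel [-0.0123, -0.0027, 0.0512] twist -0.0007 rows 0.6
```

View pics/s4.png

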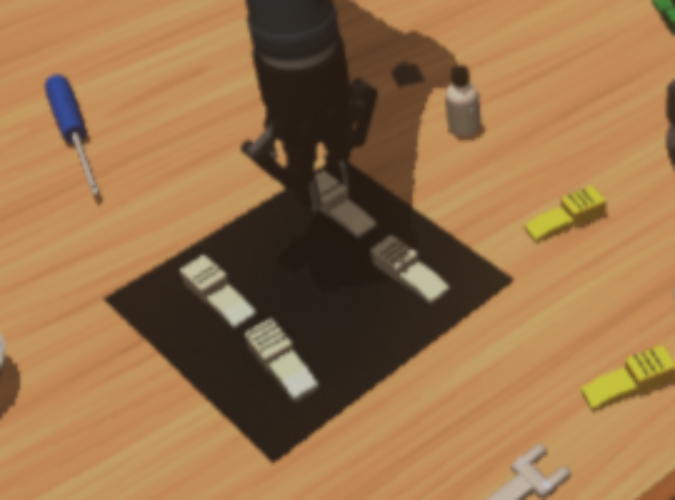

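```bash
python3 -m pendant '{"travel":[[0.03,0,0],[0.03,0,0],[0.03,0,0.02],[0.03,0,0.04]],"twist":[0,0,0,0],"jaw":[255,255,255,255]}' 30; python3 go.py .492,-.182,.0075,.12
```

```text
clock: 6.48
position: [0.4935, -0.1827, 0.0187]
orientation: [-3.14, 0.005, -3.026]
wrist_force: [0.7, 0.4, -0.6]
gripper_width: 0.0252
finger_force: 35.1
now [ 0.4935 -0.1827  0.0187] [-3.1401  0.0054 -3.0258] q [-0.12  0.49  0.46  2.05 -0.34  0.67  2.26] F [ 0.65  0.39 -0.64] w 0.0252 t 6.4833
.492,-.182,.0075,.12 travel [0.0029, 0.0018, 0.0225] twist -0.0007 rows 0.3
```

Lower, release with a partial opening, then lift.

```bash
python3 -m pendant '{"travel":[[0,0,0.01],[0,0,0.021],[0,0,0.021],[0,0,0.021],[0,0,0.021],[0,0,0.021],[0,0,0.021],[0,0,0.021]],"twist":[0,0,0,0,0,0,0,0],"jaw":[255,255,255,255,200,120,60,60]}' 30; python3 -m pendant '{"travel":[[0,0,-0.05],[0,0,-0.12],[0,0,-0.12],[0,0,-0.12]],"twist":[0,0,0,0],"jaw":[60,0,0,0]}' 30; python3 go.py .588,-.1666,.07,.148 .588,-.1666,.0065,.148
```

```text
clock: 7.15
position: [0.491, -0.1823, 0.0069]
orientation: [-3.142, 0.0, -3.026]
wrist_force: [-0.1, -0.8, -0.2]
gripper_width: 0.0607
finger_force: 0.0
clock: 7.48
position: [0.4931, -0.1829, 0.069]
orientation: [-3.14, 0.005, -3.026]
wrist_force: [-0.7, -0.5, -0.9]
gripper_width: 0.0858
finger_force: 0.0
now [ 0.4931 -0.1829  0.069 ] [-3.1401  0.0053 -3.0257] q [-0.16  0.4   0.51  2.04 -0.28  0.76  2.21] F [-0.67 -0.51 -0.89] w 0.0858 t 7.4833
.588,-.1666,.07,.148 travel [-0.1923, 0.0105, -0.0011] twist -0.0051 rows 2.3
.588,-.1666,.0065,.148 travel [-0.1916, 0.0107, 0.1259] twist -0.0051 rows 2.8
```

```bash
python3 -m pendant '{"travel":[[-0.08,0,0],[-0.15,0.01,0],[-0.192,0.01,0],[-0.192,0.01,0],[-0.192,0.01,0],[-0.192,0.01,0],[-0.192,0.01,0.06],[-0.192,0.01,0.11],[-0.192,0.01,0.126],[-0.192,0.01,0.126],[-0.192,0.01,0.126],[-0.192,0.01,0.126],[-0.192,0.01,0.126],[-0.192,0.01,0.126],[-0.192,0.01,0.126],[-0.192,0.01,0.126],[-0.192,0.01,0.126],[-0.192,0.01,0.126],[-0.192,0.01,0.126]],"twist":[-0.005,-0.005,-0.005,-0.005,-0.005,-0.005,-0.005,-0.005,-0.005,-0.005,-0.005,-0.005,-0.005,-0.005,-0.005,-0.005,-0.005,-0.005,-0.005],"jaw":[0,0,0,0,0,0,0,0,0,0,0,100,200,255,255,255,255,255,255]}' 40; python3 go.py .588,-.1666,.0065,.148 
```

```text
clock: 9.07
position: [0.5865, -0.1664, 0.0046]
orientation: [-3.141, 0.001, -2.994]
wrist_force: [-0.8, -0.3, 4.1]
gripper_width: 0.0254
finger_force: 41.0
now [ 0.5865 -0.1664  0.0046] [-3.1412e+00  1.4000e-03 -2.9942e+00] q [-0.13  0.63  0.43  1.85 -0.37  0.74  2.22] F [-0.75 -0.29  4.09] w 0.0254 t 9.0667
.588,-.1666,.0065,.148 travel [-0.003, -0.0008, -0.0038] twist -0.0001 rows 0.1
```

```bash
python3 -m pendant '{"travel":[[0,0,-0.08],[0,0,-0.16],[0,0,-0.24],[0,0,-0.32],[0,0,-0.38],[0,0,-0.38],[0,0,-0.38]],"twist":[0,0,0,0,0,0,0],"jaw":[255,255,255,255,255,255,255]}' 40; python3 go.py .478,.2439,.19,-.0741  .478,.2439,.139,-.0741
```

```text
clock: 9.65
position: [0.587, -0.1666, 0.196]
orientation: [-3.141, 0.005, -2.994]
wrist_force: [-1.5, -0.0, -0.4]
gripper_width: 0.0252
finger_force: 40.4
now [ 0.587  -0.1666  0.196 ] [-3.1406  0.0045 -2.9943] q [-0.23  0.37  0.54  1.76 -0.22  1.07  2.11] F [-1.46 -0.05 -0.41] w 0.0252 t 9.65
.478,.2439,.19,-.0741 travel [0.0953, 0.8442, 0.0107] twist 0.0352 rows 10.2
.478,.2439,.139,-.0741 travel [0.0957, 0.8443, 0.1127] twist 0.0352 rows 10.3
```

```bash
python3 -m pendant '{"travel":[[0.095,0.844,0],[0.095,0.844,0],[0.095,0.844,0],[0.095,0.844,0],[0.095,0.844,0],[0.095,0.844,0],[0.095,0.844,0],[0.095,0.844,0],[0.095,0.844,0],[0.095,0.844,0],[0.095,0.844,0],[0.095,0.844,0],[0.095,0.844,0.05],[0.095,0.844,0.1],[0.095,0.844,0.112],[0.095,0.844,0.112],[0.095,0.844,0.112],[0.095,0.844,0.112]],"twist":[0.035,0.035,0.035,0.035,0.035,0.035,0.035,0.035,0.035,0.035,0.035,0.035,0.035,0.035,0.035,0.035,0.035,0.035],"jaw":[255,255,255,255,255,255,255,255,255,255,255,255,255,255,255,255,255,255]}' 40; python3 - <<'E'
from h import *
s=arm.read_state();p=s["position"];yw=s["orientation"][2]
for n,r,k in(("top",(150,150,120,120),4),("scene",(300,100,130,120),2.46)):
    globals()[n]=cv2.resize(arm.snapshot(n)[r[1]:r[1]+r[3],r[0]:r[0]+r[2],::-1],None,fx=k,fy=k,interpolation=cv2.INTER_CUBIC)
o=np.zeros((480,800,3),np.uint8);o[:,:480]=top;o[:scene.shape[0],480:480+scene.shape[1]]=scene[:,:320]
cv2.imwrite("pics/s5.png",o)
E
python3 go.py .478,.2439,.138,-.0741
```

```text
clock: 11.15
position: [0.4777, 0.2438, 0.1386]
orientation: [3.141, 0.001, 3.068]
wrist_force: [0.0, 0.4, 0.5]
gripper_width: 0.0254
finger_force: 40.4
now [0.478  0.2444 0.1392] [3.1399e+00 2.1000e-03 3.0683e+00] q [-0.87  0.29  0.36  1.97 -0.13  0.91  1.06] F [ 0.16  0.25 -0.36] w 0.0253 t 11.25
.478,.2439,.138,-.0741 travel [-0.0001, -0.0011, 0.0023] twist 0.0001 rows 0.0
```

View pics/s5.png

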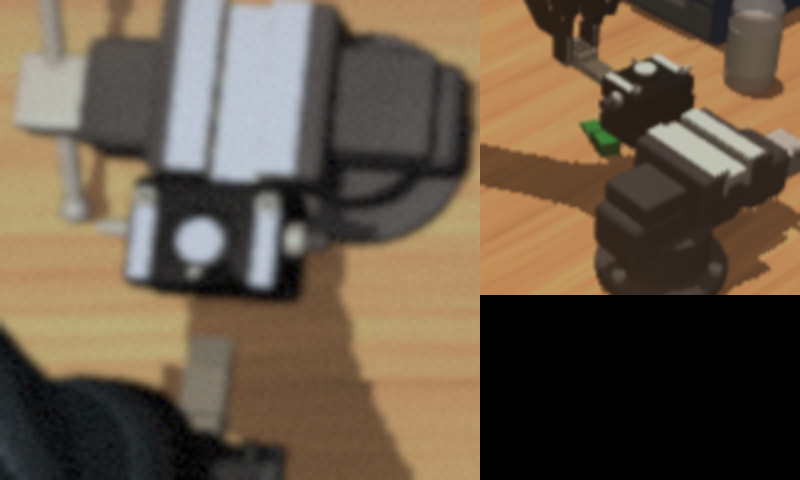

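Blade is aligned with the mouth: tip at crop (211,337), mouth edge at row 297. Entering about 9 mm, short of the piston, then lowering to feel the floor.

```bash
python3 -m pendant '{"travel":[[-0.02,0,0],[-0.04,0,0],[-0.058,0,0],[-0.058,0,0],[-0.058,0,0],[-0.058,0,0]],"twist":[0,0,0,0,0,0],"jaw":[255,255,255,255,255,255]}' 40; for i in 1 2 3; do python3 -m pendant '{"travel":[[0,0,0.0015],[0,0,0.0015],[0,0,0.0015]],"twist":[0,0,0],"jaw":[255,255,255]}' 40|grep -E "pos|force"; done
```

```text
clock: 11.75
position: [0.5057, 0.2419, 0.1376]
orientation: [-3.141, -0.001, 3.069]
wrist_force: [-0.7, 0.3, -1.2]
gripper_width: 0.0253
finger_force: 40.4
position: [0.5052, 0.2423, 0.1369]
wrist_force: [0.3, -0.6, -0.4]
finger_force: 40.4
position: [0.5058, 0.2424, 0.1366]
wrist_force: [-0.8, 0.4, 2.3]
finger_force: 40.6
position: [0.5061, 0.2424, 0.1361]
wrist_force: [-1.4, -0.2, 3.1]
finger_force: 40.9
```

```bash
f(){ grep -E "pos|wrist_f|orie"; }
python3 -m pendant '{"travel":[[-0.004,0,-0.001],[-0.008,0,-0.001],[-0.008,0,-0.001]],"twist":[0,0,0],"jaw":[255,255,255]}' 60|f
python3 -m pendant '{"travel":[[-0.004,0,0],[-0.008,0,0],[-0.008,0,0]],"twist":[0,0,0],"jaw":[255,255,255]}' 60|f
python3 -m pendant '{"travel":[[-0.004,0,0],[-0.008,0,0],[-0.008,0,0]],"twist":[0,0,0],"jaw":[255,255,255]}' 60|f
```

```text
position: [0.5104, 0.242, 0.1363]
orientation: [3.141, 0.001, 3.069]
wrist_force: [-0.3, -0.0, 2.8]
position: [0.5144, 0.2417, 0.1363]
orientation: [3.141, 0.001, 3.069]
wrist_force: [1.0, -0.3, 3.8]
position: [0.5183, 0.2414, 0.1363]
orientation: [3.141, 0.001, 3.069]
wrist_force: [-0.9, -0.5, 4.2]
```

```bash
f(){ grep -E "pos|wrist_f"; }
python3 -m pendant '{"travel":[[-0.004,0,-0.0005],[-0.008,0,-0.0005]],"twist":[0,0],"jaw":[255,255]}' 60|f
python3 -m pendant '{"travel":[[-0.004,0,0],[-0.008,0,0]],"twist":[0,0],"jaw":[255,255]}' 60|f
python3 -m pendant '{"travel":[[-0.004,0,0],[-0.008,0,0]],"twist":[0,0],"jaw":[255,255]}' 60|f
```

```text
position: [0.5216, 0.2411, 0.1364]
wrist_force: [-1.4, -0.3, 3.7]
position: [0.5257, 0.2407, 0.1364]
wrist_force: [-0.7, -0.0, 6.2]
position: [0.5297, 0.2405, 0.1364]
wrist_force: [-0.7, 0.5, 5.9]
```

```bash
f(){ grep -E "pos|wrist_f"; }
python3 -m pendant '{"travel":[[-0.004,0,-0.0005],[-0.008,0,-0.0005]],"twist":[0,0],"jaw":[255,255]}' 60|f
python3 -m pendant '{"travel":[[-0.004,0,0],[-0.008,0,0]],"twist":[0,0],"jaw":[255,255]}' 60|f
python3 go.py
```

```text
position: [0.5335, 0.2401, 0.1365]
wrist_force: [-0.7, -0.4, 5.4]
position: [0.5376, 0.2398, 0.1365]
wrist_force: [-1.7, 0.4, 6.1]
now [0.5376 0.2398 0.1365] [-3.1415e+00 -5.0000e-04  3.0690e+00] q [-0.8   0.39  0.37  1.85 -0.17  0.94  1.15] F [-1.65  0.36  6.07] w 0.0247 t 14.0833
```

```bash
f(){ grep -E "pos|wrist_f"; }
python3 -m pendant '{"travel":[[0,0,-0.001],[0,0,-0.001]],"twist":[0,0],"jaw":[255,255]}' 60|f
python3 -m pendant '{"travel":[[0.004,0,-0.0005]],"twist":[0],"jaw":[255]}' 60|f
python3 -m pendant '{"travel":[[0.004,0,-0.0005]],"twist":[0],"jaw":[255]}' 60|f
python3 -m pendant '{"travel":[[-0.004,0,-0.0005]],"twist":[0],"jaw":[255]}' 60|f
python3 -m pendant '{"travel":[[-0.004,0,-0.0005]],"twist":[0],"jaw":[255]}' 60|f
python3 -m pendant '{"travel":[[0,0,-0.0005],[0,0,-0.0005]],"twist":[0,0],"jaw":[255,255]}' 60|f
python3 -m pendant '{"travel":[[0,0,-0.0005],[0,0,-0.0005]],"twist":[0,0],"jaw":[255,255]}' 60|f
```

```text
position: [0.5378, 0.2395, 0.1366]
wrist_force: [0.6, -0.2, 2.1]
position: [0.5356, 0.2394, 0.1366]
wrist_force: [0.0, -0.5, 1.0]
position: [0.5328, 0.2396, 0.1367]
wrist_force: [0.2, 0.4, -0.1]
position: [0.5338, 0.2398, 0.1369]
wrist_force: [-0.0, -0.3, 0.4]
position: [0.5362, 0.2396, 0.137]
wrist_force: [-0.5, -0.7, -1.4]
position: [0.5367, 0.2394, 0.1371]
wrist_force: [0.6, 0.5, -4.2]
position: [0.5367, 0.2394, 0.1374]
wrist_force: [1.1, 1.0, -5.8]
```

Block 10 slides in with almost no drag and has about 0.5 mm of lift before it meets the piston, so it is loose and 12 should be the fit. Withdrawing 10.

```bash
python3 -m pendant '{"travel":[[0.01,0,0.001],[0.04,0,0.001],[0.08,0,0.001],[0.12,0,0.001],[0.14,0,0.001],[0.14,0,-0.05],[0.14,0,-0.1],[0.14,0,-0.1],[0.14,0,-0.1]],"twist":[0,0,0,0,0,0,0,0,0],"jaw":[255,255,255,255,255,255,255,255,255]}' 40; python3 go.py .5865,-.1666,.19,.148 .5865,-.1666,.03,.148
```

```text
clock: 15.67
position: [0.4699, 0.246, 0.1913]
orientation: [3.137, 0.005, 3.069]
wrist_force: [-0.0, -0.5, -0.5]
gripper_width: 0.0246
finger_force: 64.5
now [0.4699 0.246  0.1913] [3.1373 0.0049 3.0689] q [-0.9   0.2   0.38  1.95 -0.09  1.01  1.02] F [-0.03 -0.48 -0.51] w 0.0246 t 15.6667
.5865,-.1666,.19,.148 travel [-0.2926, -0.8061, 0.0006] twist -0.0351 rows 10.3
.5865,-.1666,.03,.148 travel [-0.291, -0.8075, 0.3206] twist -0.0351 rows 11.0
```

```bash
python3 -m pendant '{"travel":[[-0.292,-0.807,0],[-0.292,-0.807,0],[-0.292,-0.807,0],[-0.292,-0.807,0],[-0.292,-0.807,0],[-0.292,-0.807,0],[-0.292,-0.807,0],[-0.292,-0.807,0],[-0.292,-0.807,0],[-0.292,-0.807,0],[-0.292,-0.807,0],[-0.292,-0.807,0],[-0.292,-0.807,0.1],[-0.292,-0.807,0.2],[-0.292,-0.807,0.3],[-0.292,-0.807,0.33],[-0.292,-0.807,0.33],[-0.292,-0.807,0.33],[-0.292,-0.807,0.33]],"twist":[-0.035,-0.035,-0.035,-0.035,-0.035,-0.035,-0.035,-0.035,-0.035,-0.035,-0.035,-0.035,-0.035,-0.035,-0.035,-0.035,-0.035,-0.035,-0.035],"jaw":[255,255,255,255,255,255,255,255,255,255,255,255,255,255,255,255,255,255,255]}' 40; python3 go.py .5865,-.1666,.0055,.148
```

```text
clock: 17.25
position: [0.5853, -0.168, 0.0249]
orientation: [-3.141, 0.002, -2.994]
wrist_force: [0.5, 0.1, 0.6]
gripper_width: 0.0247
finger_force: 64.5
now [ 0.5853 -0.168   0.0249] [-3.1409e+00  1.9000e-03 -2.9936e+00] q [-0.17  0.61  0.48  1.85 -0.39  0.78  2.24] F [0.46 0.06 0.65] w 0.0247 t 17.25
.5865,-.1666,.0055,.148 travel [-0.0026, 0.0024, 0.0388] twist -0.0 rows 0.5
```

```bash
python3 -m pendant '{"travel":[[0,0,0.02],[0,0,0.038],[0,0,0.038],[0,0,0.038],[0,0,0.038],[0,0,0.038],[0,0,0.038],[0,0,0.038],[0,0,-0.04],[0,0,-0.1],[0,0,-0.1],[0,0,-0.1]],"twist":[0,0,0,0,0,0,0,0,0,0,0,0],"jaw":[255,255,255,200,120,60,60,60,60,0,0,0]}' 30; python3 go.py .6033,-.2996,.07,-.025 .6033,-.2996,.0065,-.025
```

```text
clock: 18.25
position: [0.5863, -0.1689, 0.0761]
orientation: [-3.14, 0.005, -2.994]
wrist_force: [0.1, 0.1, 0.6]
gripper_width: 0.0856
finger_force: 0.0
now [ 0.5863 -0.1689  0.0761] [-3.1399  0.0052 -2.9945] q [-0.2   0.53  0.52  1.83 -0.34  0.86  2.2 ] F [0.15 0.1  0.6 ] w 0.0856 t 18.25
.6033,-.2996,.07,-.025 travel [0.0047, -0.2635, 0.0125] twist 0.0274 rows 3.2
.6033,-.2996,.0065,-.025 travel [0.0054, -0.2633, 0.1395] twist 0.0274 rows 3.6
```

```bash
python3 -m pendant '{"travel":[[0.005,-0.08,0],[0.005,-0.16,0],[0.005,-0.24,0],[0.005,-0.263,0],[0.005,-0.263,0],[0.005,-0.263,0],[0.005,-0.263,0],[0.005,-0.263,0.07],[0.005,-0.263,0.12],[0.005,-0.263,0.139],[0.005,-0.263,0.139],[0.005,-0.263,0.139],[0.005,-0.263,0.139],[0.005,-0.263,0.139],[0.005,-0.263,0.139],[0.005,-0.263,0.139],[0.005,-0.263,0.139],[0.005,-0.263,0.139],[0.005,-0.263,0.139],[0.005,-0.263,0.139]],"twist":[0.027,0.027,0.027,0.027,0.027,0.027,0.027,0.027,0.027,0.027,0.027,0.027,0.027,0.027,0.027,0.027,0.027,0.027,0.027,0.027],"jaw":[0,0,0,0,0,0,0,0,0,0,0,0,100,200,255,255,255,255,255,255]}' 60; python3 -m pendant '{"travel":[[0,0,-0.08],[0,0,-0.16],[0,0,-0.24],[0,0,-0.32],[0,0,-0.38],[0,0,-0.38],[0,0,-0.38]],"twist":[0,0,0,0,0,0,0],"jaw":[255,255,255,255,255,255,255]}' 60; python3 go.py .478,.2439,.19,-.0741  .478,.2439,.139,-.0741
```

```text
clock: 19.92
position: [0.6018, -0.2991, 0.0051]
orientation: [-3.141, 0.002, 3.119]
wrist_force: [0.2, 0.5, 3.7]
gripper_width: 0.0244
finger_force: 59.6
clock: 20.5
position: [0.6021, -0.2994, 0.1964]
orientation: [-3.14, 0.004, 3.119]
wrist_force: [-0.1, -0.0, -0.8]
gripper_width: 0.0247
finger_force: 59.0
now [ 0.6021 -0.2994  0.1964] [-3.1403  0.0043  3.1191] q [-0.06  0.51  0.62  1.6  -0.32  1.13  2.19] F [-0.1  -0.03 -0.8 ] w 0.0247 t 20.5
.478,.2439,.19,-.0741 travel [0.2725, 1.0807, 0.0103] twist 0.0082 rows 13.4
.478,.2439,.139,-.0741 travel [0.273, 1.0809, 0.1123] twist 0.0082 rows 13.4
```

```bash
python3 -m pendant '{"travel":[[0.25,0.99,0],[0.25,0.99,0],[0.25,0.99,0],[0.25,0.99,0],[0.25,0.99,0],[0.25,0.99,0],[0.25,0.99,0],[0.25,0.99,0],[0.25,0.99,0],[0.25,0.99,0],[0.25,0.99,0],[0.25,0.99,0],[0.25,0.99,0],[0.25,0.99,0],[0.25,0.99,0]],"twist":[0.008,0.008,0.008,0.008,0.008,0.008,0.008,0.008,0.008,0.008,0.008,0.008,0.008,0.008,0.008],"jaw":[255,255,255,255,255,255,255,255,255,255,255,255,255,255,255]}' 60; python3 go.py .478,.2439,.139,-.0741
```

```text
clock: 21.75
position: [0.4851, 0.1992, 0.1919]
orientation: [-3.138, -0.003, 3.072]
wrist_force: [-0.7, 0.1, -0.7]
gripper_width: 0.0246
finger_force: 59.1
now [0.4851 0.1992 0.1919] [-3.1384 -0.0035  3.0721] q [-0.88  0.2   0.46  1.95 -0.1   1.02  1.13] F [-0.7   0.11 -0.72] w 0.0246 t 21.75
.478,.2439,.139,-.0741 travel [0.02, 0.0885, 0.1055] twist 0.0007 rows 1.7
```

```bash
python3 -m pendant '{"travel":[[0.026,0.05,0],[0.026,0.089,0],[0.026,0.089,0],[0.026,0.089,0.05],[0.026,0.089,0.1],[0.026,0.089,0.108],[0.026,0.089,0.108],[0.026,0.089,0.108],[0.026,0.089,0.108]],"twist":[0,0,0,0,0,0,0,0,0],"jaw":[255,255,255,255,255,255,255,255,255]}' 60; python3 go.py .478,.2439,.139,-.0741
```

```text
clock: 22.5
position: [0.4786, 0.2438, 0.1412]
orientation: [3.141, 0.002, 3.067]
wrist_force: [0.3, -0.4, -0.8]
gripper_width: 0.0248
finger_force: 59.1
now [0.4786 0.2438 0.1412] [3.1406e+00 1.8000e-03 3.0673e+00] q [-0.91  0.29  0.42  1.97 -0.15  0.91  1.08] F [ 0.29 -0.41 -0.78] w 0.0248 t 22.5
.478,.2439,.139,-.0741 travel [0.0013, 0.0001, 0.0045] twist -0.0 rows 0.1
```

```bash
f(){ grep -E "pos|wrist_f"; }
python3 -m pendant '{"travel":[[-0.02,0,0.004],[-0.04,0,0.004],[-0.056,0,0.004],[-0.056,0,0.004],[-0.056,0,0.004],[-0.056,0,0.004]],"twist":[0,0,0,0,0,0],"jaw":[255,255,255,255,255,255]}' 60|f
python3 -m pendant '{"travel":[[0,0,0.0015],[0,0,0.0015],[0,0,0.0015]],"twist":[0,0,0],"jaw":[255,255,255]}' 60|f
python3 -m pendant '{"travel":[[0,0,0.0015],[0,0,0.0015],[0,0,0.0015]],"twist":[0,0,0],"jaw":[255,255,255]}' 60|f
```

```text
position: [0.5052, 0.2424, 0.138]
wrist_force: [-0.1, 0.2, -0.7]
position: [0.5049, 0.2425, 0.1372]
wrist_force: [0.3, -0.2, 0.2]
position: [0.5054, 0.2428, 0.1369]
wrist_force: [-0.8, 0.1, 1.9]
```

Floor contact at z ≈ 0.137, as expected. Advancing gently while watching the force.

```bash
f(){ grep -E "pos|wrist_f"; }
python3 -m pendant '{"travel":[[-0.004,0,0],[-0.008,0,0],[-0.012,0,0]],"twist":[0,0,0],"jaw":[255,255,255]}' 60|f
python3 -m pendant '{"travel":[[-0.004,0,0],[-0.008,0,0]],"twist":[0,0],"jaw":[255,255]}' 60|f
python3 -m pendant '{"travel":[[-0.004,0,0],[-0.008,0,0]],"twist":[0,0],"jaw":[255,255]}' 60|f
python3 -m pendant '{"travel":[[-0.004,0,0],[-0.008,0,0]],"twist":[0,0],"jaw":[255,255]}' 60|f
```

```text
position: [0.5116, 0.2422, 0.1369]
wrist_force: [-0.5, -0.5, 3.6]
position: [0.5157, 0.2418, 0.1368]
wrist_force: [-1.4, 1.0, 4.4]
position: [0.5196, 0.2415, 0.1368]
wrist_force: [-0.9, 0.1, 5.0]
position: [0.5233, 0.2413, 0.1368]
wrist_force: [-2.7, -0.1, 7.6]
```

```bash
f(){ grep -E "pos|wrist_f"; }
python3 -m pendant '{"travel":[[-0.004,0,-0.001],[-0.006,0,-0.001]],"twist":[0,0],"jaw":[255,255]}' 60|f
python3 -m pendant '{"travel":[[-0.004,0,0],[-0.006,0,0]],"twist":[0,0],"jaw":[255,255]}' 60|f
python3 -m pendant '{"travel":[[-0.004,0,0],[-0.006,0,0]],"twist":[0,0],"jaw":[255,255]}' 60|f
```

```text
position: [0.524, 0.2412, 0.1369]
wrist_force: [-7.4, -0.2, 10.1]
position: [0.5263, 0.2413, 0.1369]
wrist_force: [-7.9, 0.5, 9.4]
position: [0.5297, 0.2412, 0.137]
wrist_force: [-4.8, -0.2, 6.7]
```

```bash
f(){ grep -E "pos|wrist_f"; }
python3 -m pendant '{"travel":[[-0.003,0,-0.0005],[-0.006,0,-0.0005]],"twist":[0,0],"jaw":[255,255]}' 60|f
python3 -m pendant '{"travel":[[-0.003,0,0],[-0.006,0,0]],"twist":[0,0],"jaw":[255,255]}' 60|f
python3 -m pendant '{"travel":[[-0.003,0,0],[-0.003,0,0]],"twist":[0,0],"jaw":[255,255]}' 60|f
python3 -m pendant '{"travel":[[-0.003,0,0],[-0.003,0,0]],"twist":[0,0],"jaw":[255,255]}' 60|f
```

```text
position: [0.5328, 0.2409, 0.137]
wrist_force: [-4.9, -0.1, 6.4]
position: [0.5359, 0.2407, 0.137]
wrist_force: [-6.1, -0.9, 6.0]
position: [0.5377, 0.2405, 0.137]
wrist_force: [-4.5, 1.1, 5.9]
position: [0.5381, 0.2405, 0.137]
wrist_force: [-6.8, -0.1, 9.3]
```

```bash
f(){ grep -E "pos|wrist_f"; }
python3 -m pendant '{"travel":[[-0.003,0,0],[-0.003,0,0]],"twist":[0,0],"jaw":[255,255]}' 60|f
python3 -m pendant '{"travel":[[-0.003,0,0],[-0.003,0,0]],"twist":[0,0],"jaw":[255,255]}' 60|f
```

```text
position: [0.5381, 0.2405, 0.137]
wrist_force: [-10.0, -0.2, 10.7]
position: [0.5382, 0.2404, 0.1368]
wrist_force: [-13.2, 0.5, 12.5]
```

Stopped at x = 0.538, where home was predicted: about 5 N steady drag, then a firm stop. Relaxing the preload, releasing and lifting off.

```bash
python3 -m pendant '{"travel":[[0.005,0,-0.002],[0.005,0,-0.002]],"twist":[0,0],"jaw":[255,255]}' 60|grep -E "pos|wr"
python3 -m pendant '{"travel":[[0,0,0],[0,0,0],[0,0,0],[0,0,0],[0,0,-0.04],[0,0,-0.1],[0.05,0,-0.18],[0.15,0,-0.2],[0.25,0,-0.2],[0.25,0,-0.2],[0.25,0,-0.2]],"twist":[0,0,0,0,0,0,0,0,0,0,0],"jaw":[200,120,60,60,60,30,0,0,0,0,0]}' 60
cat > fin.py <<'E'
from h import *
a=cv2.resize(arm.snapshot("top")[150:260,150:250,::-1],None,fx=4,fy=4,interpolation=cv2.INTER_CUBIC)
b=cv2.resize(arm.snapshot("scene")[110:330,120:410,::-1],None,fx=1.37,fy=1.37,interpolation=cv2.INTER_CUBIC)
o=np.zeros((440,800,3),np.uint8);o[:,:400]=a;h,w=b.shape[:2];o[:h,400:400+w]=b[:,:400]
cv2.imwrite("pics/fin.png",o)
t=[t for t in arm.trace("top","block_12_grip")+arm.trace("top","block_6_grip")if np.hypot(t["bbox"][0]-203,t["bbox"][1]-232)<10]
for k in t[:1]:
    print(fit({"top":k["region"]},.135,parts(.012,.007)[:1],(.543,.239)))
E
python3 fin.py
```

```text
position: [0.5382, 0.2403, 0.1369]
wrist_force: [-5.8, 0.9, 3.6]
clock: 26.83
position: [0.4128, 0.2498, 0.2384]
orientation: [3.14, -0.003, 3.074]
wrist_force: [-1.2, 0.2, -0.2]
gripper_width: 0.0854
finger_force: 0.0
(array([ 0.54394682,  0.23907593, -0.03349169]), np.float64(0.08845315904139434))
```

View pics/fin.png

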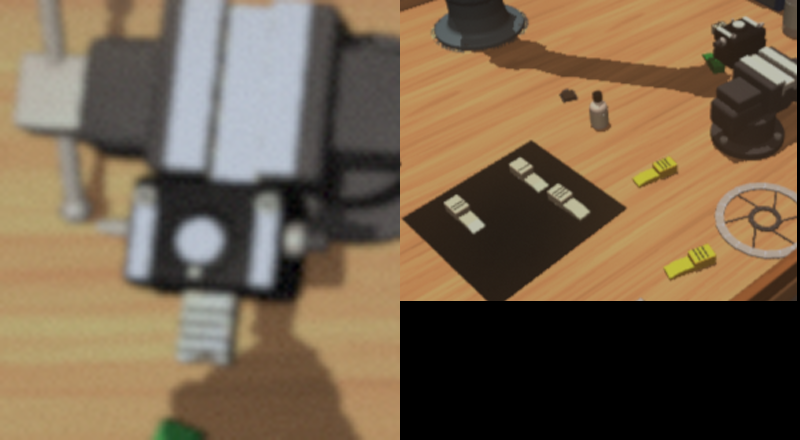

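The four-groove block is seated with its grip against the mouth at crop (207,325), the same place as block 6 started. Blocks 6, 8 and 10 lie flat on the mat, and the look-alikes and bottle are untouched.

```bash
python3 -c "
from station import arm
print(arm.hand_in())"
```

```text
the job is handed in; nothing more can be done
None
```

The 12 mm block is fully home in the caliper with about 5 N of steady drag and has been released; the 6, 8 and 10 mm blocks lie flat on the mat (10 was tried first and was loose), and the job was handed in at about 27 s.

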